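# Unlock the sprung tensioner arm and hold it wound against its stop

## Robot

A 6-joint arm with a two-finger parallel gripper is mounted at the origin on a cart in front of the work surface, level with it; the furniture and walls round the work are solid. World frame = base frame: x ahead of the robot, y to its left, z up, the work surface at z = 0. Lengths are in mm, angles in rad, forces in N, time in s.
With the tool pointing down it reaches from about 350 to 975 mm from the base axis. Payload 7.1 kg.
Tool frame: the origin (TCP) lies midway between the tips of the shut fingers; the grasp point (between the pads) lies 19 mm behind it (ctrl.grasp_offset is the distance from the TCP to the grasp point, in mm); z points along the fingers, y is the line along which they close (so a half turn about z gives the same grasp; the last joint's range is limited). The gripper opens to 88 mm and grips with 3 to 60 N. Pads are 20 mm wide; open, the fingers measure 115 mm over their backs; the gripper's body (75 mm by 178 mm) begins 61 mm behind the grasp point.
Start: joints at [1.2, 0.423, 1.63, -0, 1.089, -0.019], TCP at [215.335, 586.716, 222.675] pointing down, gripper open.
Joint ranges: [-3, 3], [-0.9, 2.11], [0.09, 2.58], [-1.31, 4.45], [0.11, 2.69], [-2.54, 2.54]. Speed limits (rad/s): [2.39, 2.39, 3.01, 3.14, 3.14, 3.14].

## Interface

Orientations are given as a rotation vector (axis times angle).
In Python, from workcell import ctrl gives the robot as it stands. The module is installed in compiled form; this text tells all that it offers.
- The arm moves only by the tool servo_tool, never from a script. Its argument "rows" is a list of rows, each a list of 7 numbers: the turn, a rotation vector about the tool's x, y, z as a fraction of full scale, then the shift along the tool's x, y, z as a fraction of full scale, then the finger opening in mm, from 0 to 87.8. A call has 1 to 10 rows; each row is the pose to reach, as a shift and turn from the pose commanded when the call began, along the tool's axes at that moment; what a row does not reach only later rows make up. Full scale, the value 1, is 20 cm for a shift and 1.5 rad for a turn. A row lasts 1/8 s, in which the tool goes at most 62.5 mm and 10.7 degrees, less where a joint would pass 70% of its speed; a pose out of reach is approached as far as the arm can. A call with a number of a shift or a turn outside -1 to 1 is refused whole. A call with a gripper value outside its range is refused whole. The fingers move at their own pace and stop on an object; the grip force is fixed at half the most. Time passes only in rows, so rows that repeat a pose let the fingers close. It gives the time, the measured TCP pose, the force, the opening and the grip force at its end, in the units of the state.
- ctrl.get_obs(): the state, without advancing time (a new reading comes with each control period).
- ctrl.get_image(name): name is "scene" or "top" or "wrist"; returns (picture, depth): 480x640x3 uint8, red, green, blue; 480x640 float32, mm along the optical axis (not along the pixel's ray), 0 where there is no reading.
- ctrl.camera_info(name): a dict with "intrinsics" (3x3 intrinsics, pixels), "R" (3x3) and "t" (3): a world point X has camera coordinates R X + t. Camera axes: x right, y down, z forward; pixel columns grow to the right and rows downward; lengths in mm; the calibration is good to about 2 mm. The wrist camera is an equidistant fisheye: a pixel r from the principal point sees the ray r / f radians off the axis. A picture is of the moment at which its call begins: read the wrist's pose just before it. camera_info takes no time and is no camera call; for the wrist camera it gives the pose at the moment of the call.
- ctrl.close_job(): hands the job in; it is judged then, once.
The state is a dict: "t": time; "qpos": joint angles; "qvel": joint speeds; "joint_torque": joint torques, N m; "ee_pos": TCP position; "orientation": TCP orientation; "ft_force": force on the tool from outside, world axes, zero at the start; "moment": the same for the moment, N m; "width": finger opening in mm; "grasp_force": force on a finger pad.
Only numpy, scipy, OpenCV 4.12 (cv2) and the standard library are available. Lean on these libraries where they do the work, as an engineer would, in place of code of your own. Each camera call takes 0.05 s, during which the arm holds its last target. There are 200 camera calls.

## Task

The sprung tensioner arm on the check fixture is to be measured in its wound position. Turn the red quarter-turn lock handle all the way to its open stop, then swing the arm by its blue pulley forward against its spring until the arm meets the red stop post, and finish while still holding it there: do not let go, as the spring throws it back. Leave the lock open and the other things on the desk where they lie.

Things in the scene. Friction and masses are not known exactly. Their poses are not given: they have to be found in the camera images.
- fixture: Check fixture: aluminium plate 176 (its x) x 250 (its y) x 12 mm, fixed to the desk. Origin: centre of the plate's underside; z up, its x points away from the robot, its y to the left, give or take its yaw. The sprung tensioner arm is on its left half, the red quarter-turn lock on its right half near the robot. Nothing on it is higher than 74 mm above the desk.
- tensioner_pivot (a point): On the vertical pivot axis of the tensioner arm, at the height of the pulley's middle (57 mm above the desk).
- pulley (a point): Centre, half-way up, of the blue pulley on the free end of the tensioner arm: an upright cylinder, 32 mm across (waisted look, straight for contact), 26 mm high, from 44 to 70 mm above the desk, 105 mm from the arm's pivot axis. It does not spin on the arm. The steel arm below it is 14 mm wide, its top 41 mm above the desk. It may be pinched from above or pushed from its near side.
- tensioner (a joint): Angle of the steel tensioner arm about its pivot, rad. 0 = relaxed: seen from above it points left and back, 120 degrees anticlockwise from the fixture's x axis. It grows as the arm swings clockwise seen from above, so the pulley goes forward, away from the robot; 1.134 = hard against the red stop post. A spring drives it back to 0 at all times: at the pulley it takes about 1.6 N to start and 6.1 N at the stop. It never stays by itself.
- stop_post (a point): Top centre of the red stop post, 15 mm across, top 42 mm above the desk, that the arm bar (not the pulley) meets when fully wound.
- lock_pivot (a point): On the vertical axis of the lock handle, at the height of its knob's middle (59 mm above the desk).
- lock_knob (a point): Centre, half-way up, of the red upright knob on the lock lever: 18 mm across, from 38 to 74 mm above the desk, 55 mm from the lock's axis. The lever below it is 13 mm wide, its top 41 mm above the desk.
- lock (a joint): Angle of the red quarter-turn lock handle, rad. 0 = closed stop: its tongue stands in front of the arm's tail and the arm can move only about 0.1 rad. 1.571 = open stop: the arm is free. It grows as the handle turns anticlockwise seen from above; the knob then moves from 210 to 300 degrees (anticlockwise from the fixture's x axis, about the lock's axis). Stiff by friction (about 1.5 N at the knob), it stays where it is left; at the start it is between 0 and 0.2.
- micrometer_c (a point): Bystander, loose: dark outside micrometer, 59x134x17 mm. Point on it 10 mm above the desk. Leave it where it is.
- screwdriver_c (a point): Bystander, loose: red-handled screwdriver, 26x171x25 mm. Point on it 10 mm above the desk. Leave it where it is.
- ring_gauge_c (a point): Bystander, loose: steel ring gauge, 46 across, 18 mm high. Point on it 10 mm above the desk. Leave it where it is.
- sample_bottle_c (a point): Bystander, loose: small bottle with yellow cap, 52 across, 105 mm high. Point on it 10 mm above the desk. Leave it where it is.
- tub_round_c (a point): Bystander, loose: round tub with blue lid, 58 across, 47 mm high. Point on it 10 mm above the desk. Leave it where it is.

How it is judged (in metres and radians):
On the way, in this order (a step that is already met when the one before it is completed fails the run):
1. the lock handle stands at its open stop (within 7 degrees) while the arm is still relaxed (value of joint lock above 1.45 rad and value of joint tensioner below 0.2 rad), for 0.2 s.
2. the robot holds the arm wound against its stop (within 4 degrees), the lock open (value of joint tensioner above 1.07 rad and value of joint lock above 1.4 rad and contact force between any of the fingers, the arm and tensioner above 1.5 N), for 0.3 s.
At the end, for the whole second after the job is handed in: The program ends holding: the arm is within 0.064 rad (4 degrees) of its wound stop and at rest, the robot presses on it with more than 1.5 N, and the lock handle is open (over 1.4 rad of 1.571) (all of step 2 and velocity of joint tensioner between -0.1 and 0.1 rad/s); the arm keeps its last pose, push and grip.
It fails at once if a bystander is moved by more than 30 mm (distance of any of micrometer_c, screwdriver_c, ring_gauge_c, sample_bottle_c, tub_round_c from where it was at the start of the episode above 0.03 m).
It also fails if it takes over 48 s, if anything falls off the work surface, if the arm or the gripper's body presses on something with over 40 N, if the wrist force passes 120 N, or if a joint passes its speed limit or range.

## Working session

There is one attempt and no reset: what is moved stays moved. The work goes in short steps, Python scripts to look and compute and a tool call to move; the robot and the scene stay as the last step left them, time stands still between calls to the robot, and variables do not carry over. Pictures are saved under pics/ and viewed, at most 10 in all, crops included, and the job is handed in when it is done.

Besides the shell and the picture viewer there is one more tool, called as name(argument=value, ...) on one line, values as JSON. servo_tool: Moves the arm, as the interface text tells. Its arguments: {"type":"object","properties":{"rows":{"type":"array","items":{"type":"array","items":{"type":"number"}}}},"required":["rows"]}

```bash
mkdir -p pics
cat > h.py <<'E'
import numpy as np, cv2
from workcell import ctrl
from scipy.spatial.transform import Rotation as Ro
def ray(name,u,v,z,ci=None):
    ci=ci or ctrl.camera_info(name); K=np.array(ci["intrinsics"]);R=np.array(ci["R"]);t=np.array(ci["t"]).ravel()
    d=R.T@np.array([(u-K[0,2])/K[0,0],(v-K[1,2])/K[1,1],1]); c=-R.T@t
    return c+d*(z-c[2])/d[2]
def blobs(im,lo,hi,amin=40):
    h=cv2.cvtColor(im,cv2.COLOR_RGB2HSV); m=cv2.inRange(h,lo,hi)
    n,l,s,c=cv2.connectedComponentsWithStats(m)
    return [(s[i].tolist(),c[i].round(1).tolist()) for i in range(1,n) if s[i][4]>=amin]
E
python3 - <<'E'
from h import *
o=ctrl.get_obs();print(o)
for n in("top","scene"):
    im,d=ctrl.get_image(n);cv2.imwrite(f"pics/{n}0.png",im[:,:,::-1]);np.save(n+"0.npy",d)
    print(n,"red",blobs(im,(0,130,60),(8,255,255)),"red2",blobs(im,(172,130,60),(180,255,255)),"blue",blobs(im,(95,120,50),(125,255,255)))
    ci=ctrl.camera_info(n);print(ci)
E
```

```text
{'t': 0.0, 'qpos': array([ 1.19997444e+00,  4.23806287e-01,  1.63069416e+00, -1.53464981e-05,
        1.08856683e+00, -1.89977901e-02]), 'qvel': array([ 2.53870702e-04,  4.44545823e-05,  4.31204752e-04, -3.91842419e-04,
        1.06937702e-03, -1.07781243e-03]), 'joint_torque': array([-2.08201105e-03, -5.44632339e+01, -2.73657650e+01,  6.40628370e-02,
        2.28074152e-02, -1.55319681e-04]), 'ee_pos': array([215.16131442, 586.21233935, 221.92162259]), 'orientation': array([-5.49739324e-01, -3.09284258e+00,  2.27642119e-03]), 'ft_force': array([-0.61165519, -0.02800728, -1.09779429]), 'moment': array([ 0.00067029, -0.03193689, -0.03695443]), 'grasp_force': 0.0, 'width': 87.88063232973289}
top red [([273, 179, 36, 21, 383], [290.3, 189.0]), ([351, 222, 17, 12, 84], [358.9, 227.5]), ([378, 238, 26, 16, 146], [390.7, 246.6]), ([75, 436, 39, 44, 669], [98.4, 457.6])] red2 [] blue [([290, 268, 16, 15, 154], [297.3, 275.1]), ([222, 290, 27, 27, 570], [234.9, 302.9]), ([0, 298, 54, 71, 1209], [27.8, 329.5])]
{'intrinsics': array([[537.36181796,   0.        , 318.47921706],
       [  0.    
[... 341 characters left out ...]
, 208.6]), ([312, 222, 7, 15, 95], [314.9, 228.7]), ([351, 246, 13, 17, 104], [357.0, 253.8]), ([366, 272, 21, 25, 307], [377.5, 283.1])] red2 [] blue [([7, 147, 60, 48, 1446], [42.0, 176.4]), ([187, 230, 30, 11, 64], [201.3, 233.4]), ([185, 239, 32, 16, 151], [197.9, 247.3]), ([264, 238, 17, 23, 301], [272.0, 249.7])]
{'intrinsics': array([[477.63330291,   0.        , 315.20512873],
       [  0.        , 477.63330291, 232.38453397],
       [  0.        ,   0.        ,   1.        ]]), 'R': array([[ 0.59834423, -0.80112159,  0.013725  ],
       [-0.56835523, -0.43644447, -0.69748731],
       [ 0.56476235,  0.40953683, -0.71646568]]), 't': array([-107.80751526,  468.13573539,  494.65237686])}
```

Run:
```python
import cv2
im=cv2.imread("pics/top0.png");cv2.imwrite("pics/topc.png",cv2.resize(im[120:400,160:500],(800,659))[:600])
```

```text
(no output)
```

View pics/topc.png

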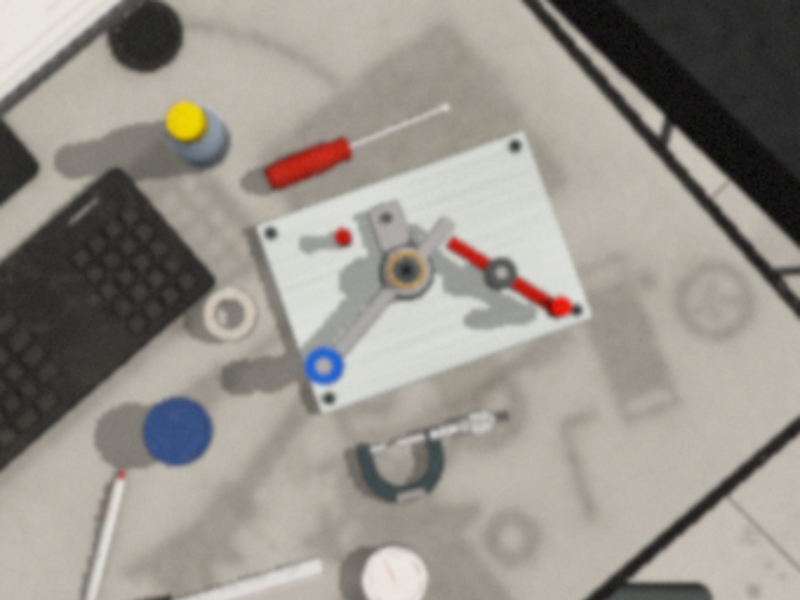

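View pics/scene0.png

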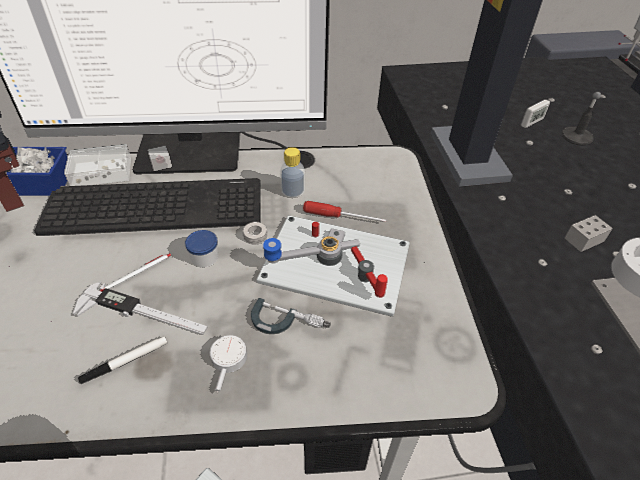

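The top crop shows the plate with corners at (258,227), (525,132), (590,318), (322,412). On it are the tensioner pivot (405,270), the pulley (323,366), the stop post (343,237), the lock pivot (501,273) and the knob (560,306). The micrometer lies on the near side, the ring gauge to the left and the screwdriver beyond the plate.

Run:
```python
from h import *
ci=ctrl.camera_info("top")
def c(u,v,z): return ray("top",160+u/2.353,120+v/2.353,z,ci)[:2].round(1)
co=[c(*p,12) for p in[(258,227),(525,132),(590,318),(322,412)]]
print("corners",co,"centre",np.mean(co,0))
d=co[0]-co[1]; d2=co[3]-co[2]; e=co[0]-co[3]; e2=co[1]-co[2]
yaw=[np.degrees(np.arctan2(-q[0],q[1])) for q in(d,d2)]+[np.degrees(np.arctan2(q[1],q[0])) for q in(e,e2)]
print(yaw,[np.linalg.norm(q) for q in(d,d2,e,e2)]);y=np.radians(np.mean(yaw))
im=cv2.imread("pics/top0.png")[:,:,::-1]
P=c(405,270,60);pu=c(323,366,70);L=c(501,273,50);k=c(560,304,74);s=c(343,237,42)
for n,q in dict(P=P,pul=pu,L=L,knob=k,stop=s,mic1=c(360,450,10),mic2=c(400,500,10),mic3=c(505,415,10),mic4=c(480,422,15),ring=c(230,314,18),bottle=c(187,122,105),sd=c(270,185,20),sd2=c(348,150,20),tub=c(178,430,47)).items(): print(n,q)
print("pul ang",np.degrees(np.arctan2(*(pu-P)[::-1])-y),np.linalg.norm(pu-P),"knob",np.degrees(np.arctan2(*(k-L)[::-1])-y)%360,np.linalg.norm(k-L))
def pt(o,r,a): a=np.radians(a)+y; return (o+r*np.array([np.cos(a),np.sin(a)])).round(1)
print("knob path",[pt(L,55,a) for a in(210,240,270,300)]);print("pul path",[pt(P,105,a) for a in(120,100,80,55)])
# scene view check
cs=ctrl.camera_info("scene")
print("scene knob mid/pul mid",ray("scene",381.5,286,59,cs),ray("scene",272,250,57,cs))
```

```text
corners [array([585.2, 369.1]), array([669.8, 137.1]), array([508.1,  81.4]), array([425.4, 311.5])] centre [547.125 224.775]
[np.float64(20.034645750572267), np.float64(19.76889149543122), np.float64(19.821726622096108), np.float64(19.007040034525946)] [np.float64(246.94363729401897), np.float64(244.51032698027296), np.float64(169.86406329768525), np.float64(171.02450116869213)]
P [544.8 240.9]
pul [464.9 307.4]
L [543.6 160.8]
knob [516.8 114.7]
stop [573.8 293.5]
mic1 [393.2 278.5]
mic2 [351.  243.8]
mic3 [424.3 154.2]
mic4 [418.3 175.9]
ring [509.  391.5]
bottle [659.4 416.7]
sd [621.  358.3]
sd2 [651.9 291. ]
tub [410.6 429.4]
pul ang 120.57163792547034 103.95316253005481 knob 220.1705642246689 53.32400960167947
knob path [array([508. , 118.9]), array([533.7, 106.7]), array([562.1, 109. ]), array([585.5, 125.2])]
pul path [array([464.8, 308.9]), array([492.8, 332.1]), array([527.2, 344.4]), array([572.6, 342.2])]
scene knob mid/pul mid [510.40501845 111.42709272  59.        ] [463.14534445 307.30721259  57.        ]
```

servo_tool(rows=[[0,0,0,-0.1,-0.08,0,87],[0,0,0,-0.25,-0.19,0,87],[0,0,0,-0.4,-0.31,0,87],[0,0,0,-0.55,-0.43,0,87],[0,0,0,-0.67,-0.52,0,87],[0,0,0,-0.74,-0.565,0,87]])

```text
t: 0.85
ee_pos: [316.1, 427.4, 222.6]
orientation: [-0.552, -3.093, 0.001]
ft_force: [-0.0, -0.3, 0.5]
width: 86.8
grasp_force: 0.0
```

servo_tool(rows=[[0,0,0,-0.1,-0.08,0,87],[0,0,0,-0.25,-0.19,0,87],[0,0,0,-0.4,-0.31,0,87],[0,0,0,-0.55,-0.43,0,87],[0,0,0,-0.67,-0.52,0,87],[0,0,0,-0.74,-0.565,0,87]])

```text
t: 1.6
ee_pos: [415.9, 271.3, 222.7]
orientation: [0.552, 3.093, 0.0]
ft_force: [-0.8, -0.3, -0.1]
width: 86.9
grasp_force: 0.0
```

servo_tool(rows=[[0,0,0.1,-0.1,-0.08,0,60],[0,0,0.2,-0.25,-0.19,0,60],[0,0,0.3,-0.4,-0.31,0.1,60],[0,0,0.4,-0.55,-0.43,0.2,60],[0,0,0.5,-0.67,-0.52,0.3,60],[0,0,0.6,-0.74,-0.565,0.36,60],[0,0,0.7,-0.74,-0.565,0.36,60],[0,0,0.8,-0.74,-0.565,0.36,60],[0,0,0.815,-0.74,-0.565,0.36,60]])

```text
t: 2.72
ee_pos: [515.4, 115.7, 150.5]
orientation: [-2.225, -2.218, 0.0]
ft_force: [0.2, 0.0, 0.0]
width: 60.1
grasp_force: 0.0
```

Run:
```python
from h import *
o=ctrl.get_obs();print(o["t"],o["ee_pos"],o["qpos"],o["width"]);print(Ro.from_rotvec(o["orientation"]).as_matrix().round(3))
for n in("wrist","scene"):
    im,d=ctrl.get_image(n);cv2.imwrite(f"pics/{n}1.png",im[:,:,::-1])
```

```text
2.725 [515.35768517 115.6937192  150.52757733] [1.98228023e-01 3.83106275e-01 1.89662182e+00 1.59485226e-04
 8.62033016e-01 2.01191722e-01] 60.149344599904914
[[ 0.003  1.    -0.   ]
 [ 1.    -0.003  0.   ]
 [ 0.    -0.    -1.   ]]
```

View pics/wrist1.png

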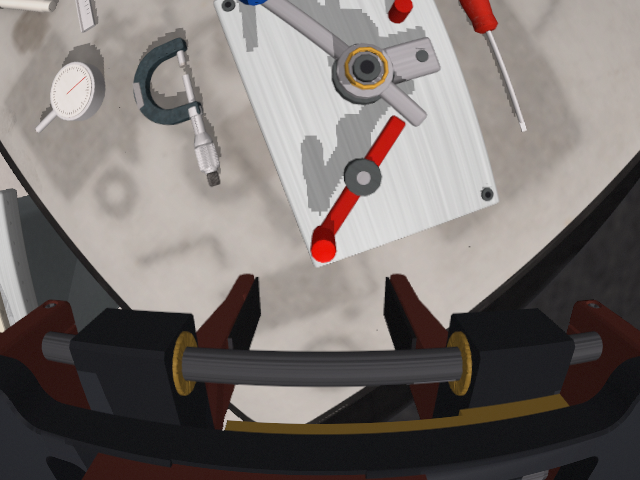

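The wrist view shows the knob top at about (323,250), the lock hub at (363,177) and the tensioner pivot at (366,67). The fingers, at (245,290) and (400,290), straddle the knob's column.

```bash
cat >> h.py <<'E'
def wray(u,v,z,ci):
    K=np.array(ci["intrinsics"]);R=np.array(ci["R"]);t=np.array(ci["t"]).ravel()
    p=np.array([u-K[0,2],v-K[1,2]]);th=np.linalg.norm(p)/K[0,0];p=p/np.linalg.norm(p)
    d=R.T@np.array([*(p*np.sin(th)),np.cos(th)]);c=-R.T@t
    return (c+d*(z-c[2])/d[2]).round(1)
E
python3 - <<'E'
from h import *
ci=ctrl.camera_info("wrist")
print("knob",wray(323,250,74,ci),"L",wray(363,177,50,ci),"P",wray(366,67,60,ci))
im=cv2.imread("pics/scene1.png")[:,:,::-1]
print(blobs(im,(0,130,60),(8,255,255)))
E
```

```text
knob [516.2 116.5  74. ] L [544.6 163.   50. ] P [545.2 239.7  60. ]
[([303, 201, 38, 16, 407], [321.5, 208.6]), ([312, 222, 7, 15, 96], [314.9, 228.7]), ([351, 246, 13, 17, 104], [357.0, 253.8]), ([366, 272, 21, 25, 305], [377.5, 283.1])]
```

servo_tool(rows=[[0,0,0,0,0,0.15,60],[0,0,0,0,0,0.3,60],[0,0,0,0,0,0.45,60],[0,0,0,0,0,0.515,60],[0,0,0,0,0,0.515,30],[0,0,0,0,0,0.515,10],[0,0,0,0,0,0.515,10],[0,0,0,0,0,0.515,10],[0,0,0,0,0,0.515,10],[0,0,0,0,0,0.515,10]])

```text
t: 4.08
ee_pos: [515.8, 115.6, 48.1]
orientation: [2.225, 2.217, 0.001]
ft_force: [-0.6, -0.3, 3.5]
width: 17.4
grasp_force: 30.0
```

servo_tool(rows=[[0,0,0,-0.011,0.024,0,10],[0,0,0,-0.022,0.048,0,10],[0,0,0,-0.035,0.093,0,10],[0,0,0,-0.039,0.14,0,10],[0,0,0,-0.035,0.188,0,10],[0,0,0,-0.022,0.234,0,10],[0,0,0,-0.022,0.234,0,10]])

```text
t: 4.95
ee_pos: [560.8, 110.6, 47.4]
orientation: [-2.223, -2.217, 0.005]
ft_force: [-3.0, -1.4, 5.9]
width: 17.4
grasp_force: 30.0
```

servo_tool(rows=[[0,0,0,0.02,0.043,0,10],[0,0,0,0.047,0.082,0,10],[0,0,0,0.08,0.115,0,10],[0,0,0,0.1,0.132,0,10],[0,0,0,0.1,0.132,0,10],[0,0,0,0.1,0.132,0,10],[0,0,0,0.1,0.132,0,10]])

```text
t: 5.82
ee_pos: [586.9, 130.3, 47.5]
orientation: [-2.223, -2.217, 0.005]
ft_force: [-5.2, -0.9, 6.7]
width: 17.5
grasp_force: 30.0
```

Run:
```python
from h import *
o=ctrl.get_obs();p=o["ee_pos"];print(p,o["ft_force"],o["width"]);
a=np.degrees(np.arctan2(p[1]-162.2,p[0]-544.5));print("fixture angle",a%360-19.7)
im,d=ctrl.get_image("wrist");cv2.imwrite("pics/wrist2.png",im[:,:,::-1])
```

```text
[586.89621572 130.26619053  47.46319688] [-5.23671654 -0.90617574  6.71956761] 17.51700597600703
fixture angle 303.31209589479283
```

View pics/wrist2.png

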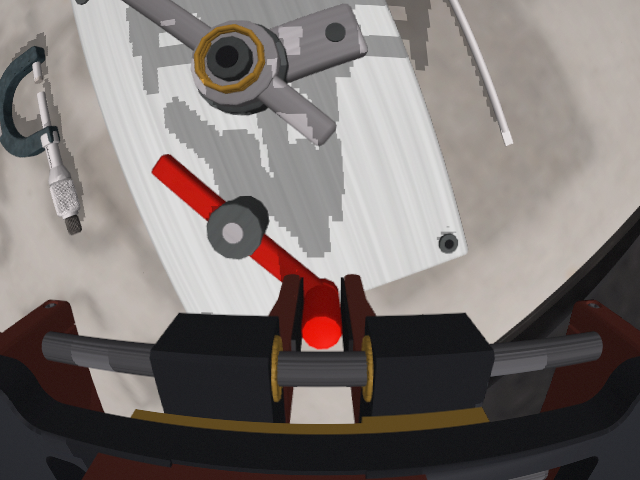

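The knob sits between the fingers at (322,330). The lever points to the lower right at the open stop, where the motion was blocked with a 5 N reaction. Next I release, lift and go over to the pulley.

servo_tool(rows=[[0,0,0,0,0,0,40],[0,0,0,0,0,0,60],[0,0,0,0,0,0,60],[0,0,0,0,0,-0.15,60],[0,0,0,0,0,-0.3,60],[0,0,0,0,0,-0.45,70],[0,0,0,0,0,-0.45,70]])

```text
t: 6.75
ee_pos: [590.3, 131.2, 139.9]
orientation: [2.224, 2.216, 0.006]
ft_force: [0.1, 0.8, 0.5]
width: 70.0
grasp_force: 0.0
```

servo_tool(rows=[[0,0,0,0.1,-0.07,0,70],[0,0,-0.05,0.25,-0.17,0,70],[0,0,-0.1,0.4,-0.27,0,70],[0,0,-0.15,0.55,-0.38,0,70],[0,0,-0.2,0.7,-0.48,0,70],[0,0,-0.2,0.8,-0.56,0,70],[0,0,-0.2,0.86,-0.63,0,70],[0,0,-0.2,0.86,-0.63,0,70]])

```text
t: 7.75
ee_pos: [462.1, 303.4, 136.9]
orientation: [-1.867, -2.526, 0.002]
ft_force: [0.3, 0.0, 0.2]
width: 69.9
grasp_force: 0.0
```

Run:
```python
from h import *
o=ctrl.get_obs();print(o["t"],o["ee_pos"],o["width"]);print(Ro.from_rotvec(o["orientation"]).as_matrix().round(3))
ci=ctrl.camera_info("wrist")
im,d=ctrl.get_image("wrist");cv2.imwrite("pics/wrist3.png",im[:,:,::-1])
for s,c in blobs(im,(95,120,50),(125,255,255),200): print("blue",s,c,wray(*c,70,ci))
for s,c in blobs(im,(0,130,60),(8,255,255),100): print("red",s,c,wray(*c,70,ci))
```

```text
7.75 [462.06285065 303.43437545 136.92247497] 69.92095375335994
[[-0.294  0.956 -0.001]
 [ 0.956  0.294 -0.001]
 [-0.    -0.001 -1.   ]]
blue [263, 9, 85, 79, 5119] [305.5, 48.0] [414.5 425.9  70. ]
blue [306, 218, 49, 54, 1753] [330.0, 244.5] [465.2 312.   70. ]
red [507, 223, 29, 85, 2023] [520.5, 263.8] [601.4 338.3  70. ]
red [440, 273, 25, 28, 451] [451.8, 286.5] [555.3 307.8  70. ]
red [183, 275, 59, 63, 560] [215.3, 307.2] [402.3 244.8  70. ]
red [402, 275, 48, 51, 425] [421.7, 298.7] [537.5 293.4  70. ]
red [337, 386, 26, 20, 304] [351.2, 394.2] [517.3 201.7  70. ]
```

View pics/wrist3.png

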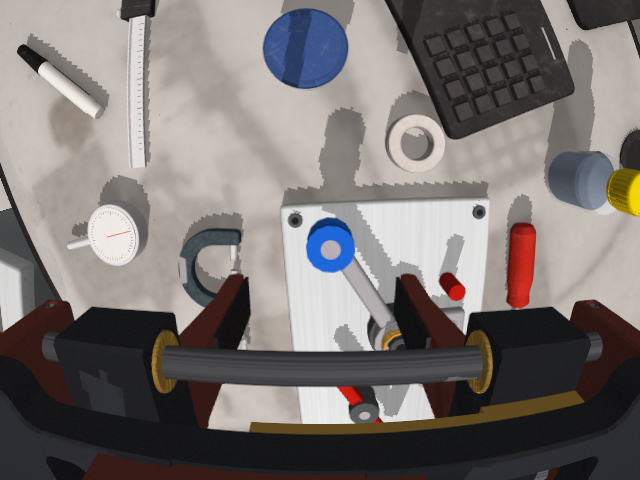

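The wrist view shows the blue pulley at (330,246), between the finger columns, and the arm running to the pivot at about (390,335). Nothing lies in the way of the descent.

servo_tool(rows=[[0,0,0,0.025,0.023,0.1,70],[0,0,0,0.025,0.023,0.25,70],[0,0,0,0.025,0.023,0.4,70],[0,0,0,0.025,0.023,0.455,70],[0,0,0,0.025,0.023,0.455,40],[0,0,0,0.025,0.023,0.455,20],[0,0,0,0.025,0.023,0.455,20],[0,0,0,0.025,0.023,0.455,20],[0,0,0,0.025,0.023,0.455,20]])

```text
t: 8.93
ee_pos: [466.0, 309.5, 47.2]
orientation: [-1.869, -2.525, -0.0]
ft_force: [-2.2, 0.8, 5.8]
width: 31.2
grasp_force: 30.0
```

Run:
```python
from h import *
o=ctrl.get_obs();p=o["ee_pos"];print(p,o["ft_force"],o["width"],o["grasp_force"])
R=Ro.from_rotvec(o["orientation"]).as_matrix()
P=np.array([545,240.3]);v=p[:2]-P;r=np.linalg.norm(v);a0=np.arctan2(v[1],v[0]);print(r,np.degrees(a0))
for k in list(range(8,65,8))+[66,70,74]:
    a=a0-np.radians(k);d=P+105*np.array([np.cos(a),np.sin(a)])-p[:2]-(105-r)*v/r*(-1)*0
    print(k,(R.T@np.array([*d,0])/200).round(3)[:2])
```

```text
[465.9953769  309.48112086  47.22511441] [-2.23016336  0.81449098  5.76368751] 31.233773208950186 30.001190900802612
105.01313229617274 138.79269203721145
8 [0.034 0.065]
16 [0.059 0.134]
24 [0.074 0.205]
32 [0.079 0.279]
40 [0.073 0.352]
48 [0.058 0.423]
56 [0.033 0.492]
64 [-0.002  0.556]
66 [-0.012  0.572]
70 [-0.034  0.601]
74 [-0.057  0.629]
```

servo_tool(rows=[[0,0,0,0.018,0.032,0,20],[0,0,0,0.034,0.065,0,20],[0,0,0,0.059,0.134,0,20],[0,0,0,0.074,0.205,0,20],[0,0,0,0.079,0.279,0,20],[0,0,0,0.073,0.352,0,20],[0,0,0,0.058,0.423,0,20],[0,0,0,0.033,0.492,0,20],[0,0,0,0.033,0.492,0,20]])

```text
t: 10.05
ee_pos: [556.7, 344.5, 45.9]
orientation: [-1.869, -2.522, 0.005]
ft_force: [-6.3, 2.9, 2.3]
width: 31.3
grasp_force: 30.0
```

Run:
```python
from h import *
o=ctrl.get_obs();p=o["ee_pos"];v=p[:2]-[545,240.3]
print(p,o["ft_force"],o["width"],np.linalg.norm(v),np.degrees(np.arctan2(v[1],v[0])))
```

```text
[556.74113385 344.46397664  45.93296255] [-6.33948069  2.86062462  2.25083469] 31.348184866265402 104.82360541834427 83.56889074736966
```

servo_tool(rows=[[0,0,0,-0.018,0.035,0,20],[0,0,0,-0.04,0.072,0,20],[0,0,0,-0.067,0.109,0,20],[0,0,0,-0.079,0.123,0,20],[0,0,0,-0.079,0.123,0,20],[0,0,0,-0.079,0.123,0,20],[0,0,0,-0.079,0.123,0,20],[0,0,0,-0.079,0.123,0,20]])

```text
t: 11.05
ee_pos: [576.5, 339.1, 45.5]
orientation: [-1.862, -2.513, 0.017]
ft_force: [-34.1, 15.7, 13.4]
width: 31.2
grasp_force: 30.1
```

Run:
```python
from h import *
o=ctrl.get_obs();p=o["ee_pos"];v=p[:2]-[545,240.3]
print(o["t"],p,o["ft_force"],o["width"],np.linalg.norm(v),np.degrees(np.arctan2(v[1],v[0])))
im,d=ctrl.get_image("scene");cv2.imwrite("pics/scene4.png",cv2.resize(im[170:350,200:440,::-1],(800,600)))
```

```text
11.05 [576.47964841 339.08012846  45.46205626] [-34.09515027  15.66297326  13.41872538] 31.239242285108144 103.67488626761163 72.32375080847493
```

View pics/scene4.png

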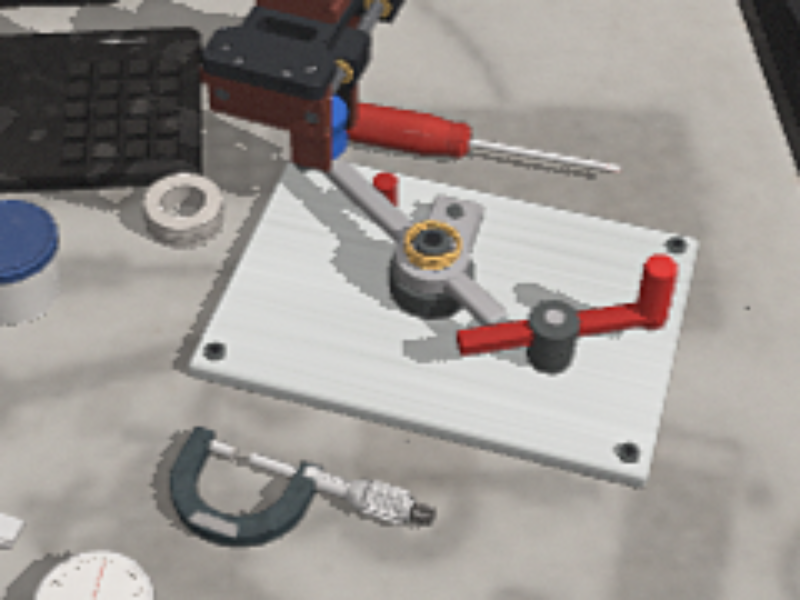

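The scene crop shows the pulley pinched at (338,125), the arm bar against the red stop post at (385,188), the lock lever at its open stop with its knob at (657,290), and the bystanders untouched. The 34 N reaction confirms the stop, so I ease the push a little and keep holding.

servo_tool(rows=[[0,0,0,0.01,-0.01,0,20],[0,0,0,0.017,-0.018,0,20],[0,0,0,0.017,-0.018,0,20],[0,0,0,0.017,-0.018,0,20],[0,0,0,0.017,-0.018,0,20],[0,0,0,0.017,-0.018,0,20]])

```text
t: 11.85
ee_pos: [575.6, 339.4, 45.6]
orientation: [-1.864, -2.519, 0.013]
ft_force: [-20.6, 7.2, 9.0]
width: 31.5
grasp_force: 30.0
```

Run:
```python
from h import *
o=ctrl.get_obs();p=o["ee_pos"];v=p[:2]-[545,240.3]
print(o["t"],p,o["ft_force"],o["grasp_force"],np.degrees(np.arctan2(v[1],v[0])))
if np.linalg.norm(o["ft_force"][:2])>9: print(ctrl.close_job())
```

```text
11.85 [575.5997178  339.44504006  45.6379609 ] [-20.57287819   7.16232266   8.96033671] 30.0062558054924 72.84789653536879
the job is handed in; nothing more can be done
None
```

The job is handed in at 11.85 s with the lock turned to its open stop and the arm held against the red stop post, pulley pinched at 30 N and about 20 N pushing on the stop; the bystanders looked unmoved in the last picture, and no verdict came back.

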